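Sort the clean glassware into the trays

ROBOT

A 6-joint arm with a two-finger parallel gripper is mounted at the origin on the work surface. World frame = base frame: x ahead of the robot, y to its left, z up, the work surface at z = 0. Lengths are in m, angles in rad, forces in N, time in s.
With the tool pointing down it reaches from about 0.275 to 0.975 m from the base axis. Payload 8.4 kg.
Tool frame: the origin (TCP) lies between the finger pads; the fingertips stand 22 mm ahead of it and the grasp point (between the pads) lies 3 mm ahead of it; z points along the fingers, y is the line along which they close (so a half turn about z gives the same grasp; the last joint's range is limited). The gripper opens to 92 mm and grips with 3 to 60 N. Pads are 20 mm wide; open, the fingers measure 128 mm over their backs; the gripper's body (75 mm by 189 mm) begins 69 mm behind the grasp point.
Start: joints at [1.117, 0.353, 1.633, -0, 1.155, -0.002], TCP at [0.273, 0.562, 0.237] pointing down, gripper open.
Joint ranges: [-2.63, 2.63], [-0.92, 2.1], [0.06, 2.66], [-1.3, 4.44], [0, 2.69], [-3.02, 3.02]. Speed limits (rad/s): [2.22, 2.22, 2.79, 3.14, 3.14, 3.14].

INTERFACE

Orientations are given as a rotation vector (axis times angle).
In Python, from cell import env gives the robot as it stands. The module is installed in compiled form; this text tells all that it offers.
- The arm moves only by the shell command python3 -m jog 'ROWS' [OPENING] [FORCE]. ROWS is text: rows parted by semicolons, each of 4 numbers parted by spaces: the shift along the tool's x, y, z in cm, then the turn about the tool's z in rad. In form: dx dy dz spin; .... A call has 1 to 5 rows; each row is the pose to reach, as a shift and turn from the pose commanded when the call began, along the tool's axes at that moment; what a row does not reach only later rows make up. A row lasts 1/12 s, in which the tool goes at most 41.7 mm and 7.16 degrees, less where a joint would pass 70% of its speed; a pose out of reach is approached as far as the arm can. A call with a gripper value outside its range is refused whole. OPENING is the closure, from 0 (fully open) to 1 (shut), set as the call begins (- or left out, the last holds). The fingers move at their own pace and stop on an object; FORCE is the grip in N (left out, the last holds). Time passes only in rows, so rows that repeat a pose let the fingers close. It gives the time, the measured TCP pose, the force, the opening and the grip force at its end, in the units of the state.
- env.get_obs(): the state, without advancing time (a new reading comes with each control period).
- env.read_camera(name): name is "side" or "top" or "wrist"; returns a dict with "color" (480x640x3 uint8, red, green, blue), "fx", "fy", "cx", "cy" (pixels), "rvec" (rotation vector, rad) and "tvec" (3), from world to camera coordinates, as OpenCV has them; the wrist camera has in their place "mount" (4x4, takes a point from camera to tool coordinates, whose origin is the TCP and whose axes are the flange's). Camera axes: x right, y down, z forward; pixel columns grow to the right and rows downward; lengths in m; the calibration is good to about 2 mm. The wrist camera is an equidistant fisheye: a pixel r from the principal point sees the ray r / f radians off the axis. A picture is of the moment at which its call begins: read the wrist's pose just before it. There is no depth.
- env.close_job(): hands the job in; it is judged then, once.
The state is a dict: "clock": time; "joint_pos": joint angles; "qvel": joint speeds; "joint_efforts": joint torques, N m; "tool_pos": TCP position; "tool_rot": TCP orientation; "wrist_force": force on the tool from outside, world axes, zero at the start; "torque": the same for the moment, N m; "finger_gap": finger opening in m; "finger_force": force on a finger pad.
Only numpy, scipy, OpenCV 4.12 (cv2) and the standard library are available. Lean on these libraries where they do the work, as an engineer would, in place of code of your own. Each camera call takes 0.05 s, during which the arm holds its last target. There are 200 camera calls.

TASK

Sort the clean glassware standing in a row on the bench, in front of the three steel trays, into those trays: the two conical flasks go in the tray that already holds a flask, the screw-cap bottle in the tray that already holds a bottle, and the two beakers in the empty tray. Lower every piece until it stands upright on the tray floor rather than dropping it, knock no glassware over, and leave the two pieces already in the trays where they stand.

Things in the scene. Friction and masses are not known exactly. Their poses are not given: they have to be found in the camera images.
- flask_1: Empty 50 ml glass conical flask, foil over its neck: base 51 mm in diameter, cone to 58 mm height, foil neck (grip here) 27 mm in diameter from 60 to 90 mm height, with a flimsy look-only foil skirt 33 mm wide at 54-66 mm; 90 mm tall, 60 g. Upright and round; origin: centre of underside, z up. Loose on the bench, in the mixed row between robot and trays.
- flask_2: Empty 50 ml glass conical flask, foil over its neck: base 51 mm in diameter, cone to 58 mm height, foil neck (grip here) 27 mm in diameter from 60 to 90 mm height, with a flimsy look-only foil skirt 33 mm wide at 54-66 mm; 90 mm tall, 60 g. Upright and round; origin: centre of underside, z up. Loose on the bench, in the mixed row between robot and trays. Same as flask_1.
- bottle: Empty 50 ml screw-cap glass bottle: body 46 mm in diameter to 50 mm height, shoulder, blue cap (grip here) 40 mm in diameter from 67 to 91 mm height; 91 mm tall, 95 g. Upright and round; origin: centre of underside, z up. Loose on the bench, in the mixed row between robot and trays.
- beaker_1: Empty white plastic 100 ml beaker, open on top: outside diameter 46 mm at the foot, 48 mm at 64 mm height, 51 mm at the rim; wall 2.5 mm, 70 mm tall, 35 g. Grip around the outside, 45-55 mm up. Upright and round; origin: centre of underside, z up. Loose on the bench, in the mixed row between robot and trays.
- beaker_2: Empty white plastic 100 ml beaker, open on top: outside diameter 46 mm at the foot, 48 mm at 64 mm height, 51 mm at the rim; wall 2.5 mm, 70 mm tall, 35 g. Grip around the outside, 45-55 mm up. Upright and round; origin: centre of underside, z up. Loose on the bench, in the mixed row between robot and trays. Same as beaker_1.
- tray_flasks: Open steel tray, fixed: outside 110 (x) by 240 (y) by 22 mm high, walls and floor 3 mm thick (floor 3 mm above the origin). Origin: centre of underside. Three alike stand in a row beyond the glassware, in any order, long side across, turned up to 0.12 rad. This one holds flask_in_tray near its -y end, with room for two more in line.
- tray_bottles: Open steel tray, fixed: outside 110 (x) by 240 (y) by 22 mm high, walls and floor 3 mm thick (floor 3 mm above the origin). Origin: centre of underside. Three alike stand in a row beyond the glassware, in any order, long side across, turned up to 0.12 rad. This one holds bottle_in_tray, with room for another on its longer free side.
- tray_empty: Open steel tray, fixed: outside 110 (x) by 240 (y) by 22 mm high, walls and floor 3 mm thick (floor 3 mm above the origin). Origin: centre of underside. Three alike stand in a row beyond the glassware, in any order, long side across, turned up to 0.12 rad. This one is empty at the start.
- flask_in_tray: Empty 50 ml glass conical flask, foil over its neck: base 51 mm in diameter, cone to 58 mm height, foil neck (grip here) 27 mm in diameter from 60 to 90 mm height, with a flimsy look-only foil skirt 33 mm wide at 54-66 mm; 90 mm tall, 60 g. Upright and round; origin: centre of underside, z up. Loose in tray_flasks, 66 to 78 mm from its centre towards -y; it stays there.
- bottle_in_tray: Empty 50 ml screw-cap glass bottle: body 46 mm in diameter to 50 mm height, shoulder, blue cap (grip here) 40 mm in diameter from 67 to 91 mm height; 91 mm tall, 95 g. Upright and round; origin: centre of underside, z up. Loose in tray_bottles, within 70 mm of its centre along its length; it stays there.

How it is judged:
By the outcome, as a careful person would: the job done as asked, in the order asked, and still so for the second after the job is handed in, with the robot touching nothing.
It also fails if it takes over 104 s, if anything falls off the work surface, if the arm or the gripper's body presses on something with over 40 N, if the wrist force passes 120 N, or if a joint passes its speed limit or range.

## Working session

There is one attempt and no reset: what is moved stays moved. The work goes in short steps, Python scripts to look and compute and a shell command to move; the robot and the scene stay as the last step left them, time stands still between calls to the robot, and variables do not carry over. Pictures are saved under pics/ and viewed, at most 14 in all, crops included, and the job is handed in when it is done.

```bash
mkdir -p pics
cat > h.py <<'E'
import numpy as np, cv2
from cell import env
from scipy.spatial.transform import Rotation as R
def shot(name,fn):
    c=env.read_camera(name); cv2.imwrite('pics/'+fn,c['color'][:,:,::-1]); return c
def ray_plane(c,u,v,z):
    Rm=R.from_rotvec(c['rvec']).as_matrix(); t=np.array(c['tvec'])
    d=Rm.T@np.array([(u-c['cx'])/c['fx'],(v-c['cy'])/c['fy'],1]); o=-Rm.T@t
    return o+d*(z-o[2])/d[2]
E
python3 - <<'E'
from h import *
import pickle
print(env.get_obs())
for n in('top','side'):
    c=shot(n,n+'0.png'); pickle.dump({k:c[k] for k in c if k!='color'},open(n+'.pkl','wb'))
    print(n,{k:c[k] for k in c if k!='color'}, -R.from_rotvec(c['rvec']).as_matrix().T@np.array(c['tvec']))
E
```

```text
{'clock': 0.0, 'joint_pos': array([ 1.11656127e+00,  3.53637745e-01,  1.63411060e+00, -2.69076844e-05,
        1.15519541e+00, -2.39937590e-03]), 'qvel': array([ 0.00143816, -0.00149999,  0.0002595 , -0.00028666, -0.00110949,
       -0.00124609]), 'joint_efforts': array([ 2.09767779e-03, -5.93833494e+01, -3.34215331e+01,  6.98766159e-02,
        2.37217778e-02, -1.85030212e-04]), 'tool_pos': array([0.27269454, 0.56186913, 0.23588024]), 'tool_rot': array([-7.03639872e-01, -3.06148988e+00,  2.07579262e-03]), 'wrist_force': array([ 0.07245842,  0.06870301, -0.3134172 ]), 'torque': array([-0.00707953, -0.07659327,  0.00336071]), 'finger_force': 0.0, 'finger_gap': 0.09191101676000857}
top {'fx': 468.6204238737348, 'fy': 468.6204238737348, 'cx': 324.4377211960926, 'cy': 247.49651855322782, 'rvec': array([ 2.09204742, -2.14574335,  0.14107931]), 'tvec': array([0.02374494, 0.48926233, 0.98025701])} [ 0.32005878 -0.02071753  1.04784465]
side {'fx': 440.8940997089313, 'fy': 440.8940997089313, 'cx': 323.6216623854026, 'cy': 236.4305290060696, 'rvec': array([ 2.32579038, -0.75825334,  0.28682945]), 'tvec': array([-0.41200918,  0.24231542,  0.70271792])} [ 0.16697413 -0.46702812  0.69013417]
```

View pics/top0.png

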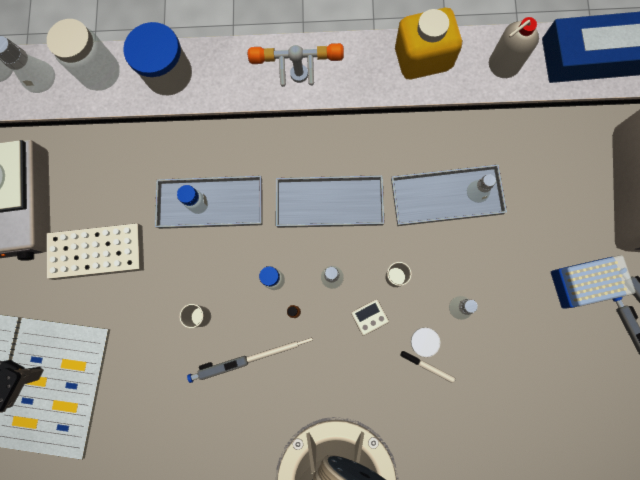

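View pics/side0.png

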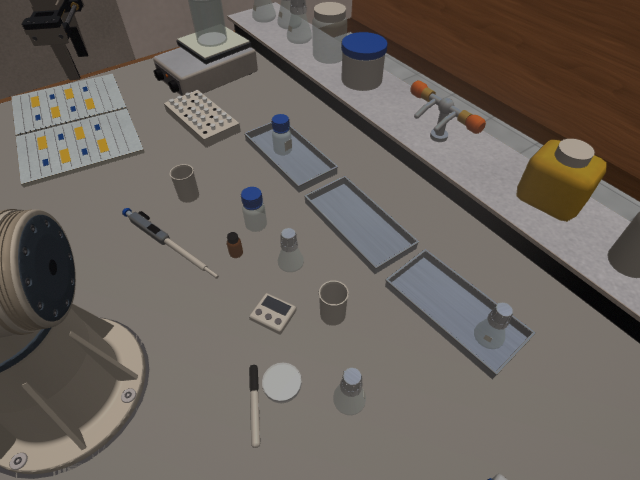

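The top view shows, left to right: beaker (192,315), bottle (269,276), flask (331,274), beaker (399,273) and flask (468,307). The trays are bottles at (210,202), empty at (330,202) and flasks at (448,195). I'll enlarge it.

Run:
```python
import cv2
i=cv2.imread('pics/top0.png')[155:335,145:345]; cv2.imwrite('pics/t1.png',cv2.resize(i,None,fx=3,fy=3,interpolation=cv2.INTER_CUBIC))
i=cv2.imread('pics/top0.png')[155:335,320:520]; cv2.imwrite('pics/t2.png',cv2.resize(i,None,fx=3,fy=3,interpolation=cv2.INTER_CUBIC))
```

```text
(no output)
```

View pics/t1.png

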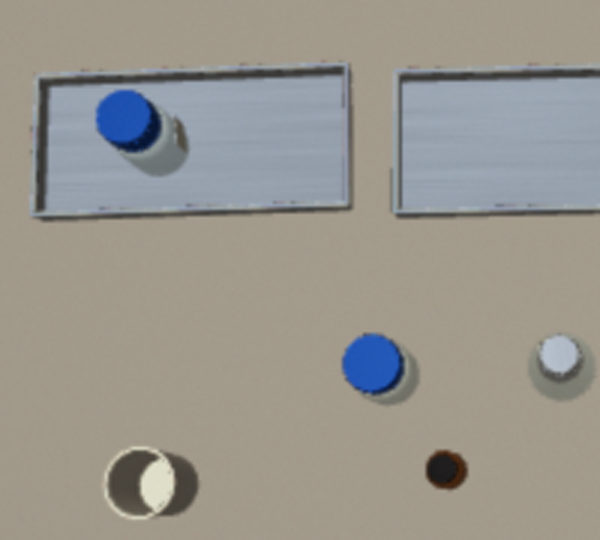

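View pics/t2.png

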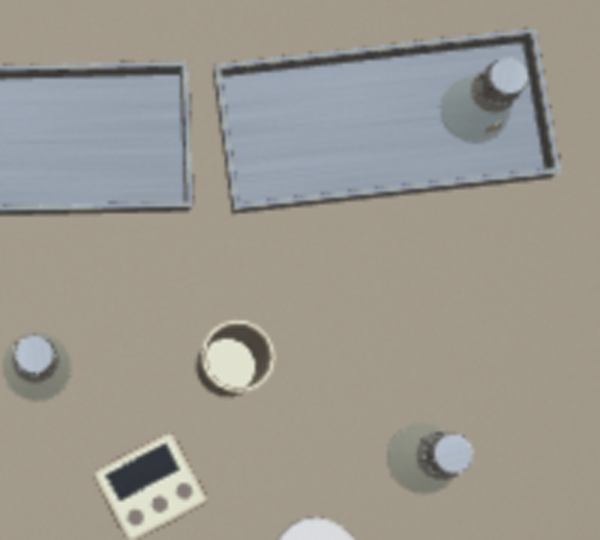

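The crops give the tops of every piece and the tray corners. In crop 1: bottle cap (373,364), flask (559,355), beaker (140,483). In crop 2: beaker (238,356), flask (453,454), flask in tray (508,76). Next I convert these to world positions.

Run:
```python
from h import *
import pickle
c=pickle.load(open('top.pkl','rb')); np.set_printoptions(precision=4,suppress=True)
def P(k,U,V,z): return ray_plane(c,(U+.5)/3-.5+(145 if k==1 else 320),(V+.5)/3-.5+155,z)[:2]
for n,a in dict(bottle=(1,373,364,.091),flaskA=(1,559,355,.09),flaskA2=(2,35,355,.09),beakL=(1,140,483,.07),beakR=(2,238,356,.07),flaskB=(2,453,454,.09),fit=(2,508,76,.093),bit=(1,128,121,.094)).items(): print(n,P(*a))
for n,q in dict(bot=[(1,36,76),(1,348,65),(1,351,208),(1,34,216)],emp=[(1,396,71),(2,184,65),(2,190,209),(1,394,214)],fl=[(2,216,68),(2,534,33),(2,555,172),(2,234,210)]).items():
    p=np.array([P(*a,.022) for a in q]); ctr=p.mean(0); l=p[0]+p[3]-p[1]-p[2]; d=(p[0]+p[1]-p[2]-p[3])/2
    print(n,ctr,'len',np.linalg.norm(l)/2,np.linalg.norm(d),'dir',l/np.linalg.norm(l))
# side check
s=pickle.load(open('side.pkl','rb'))
for n,u,v,z in [('bottle',251.5,196,.091),('flaskA',289,233,.09),('flaskB',352,376,.09),('fit',503,310,.093),('bit',280.5,122,.094)]: print(n,ray_plane(s,u,v,z)[:2])
```

```text
bottle [0.425  0.1253]
flaskA [ 0.428  -0.0025]
flaskA2 [ 0.428  -0.0032]
beakL [0.3485 0.2916]
beakR [ 0.4258 -0.1439]
flaskB [ 0.354  -0.2814]
fit [ 0.6143 -0.3377]
bit [0.6023 0.2989]
bot [0.6066 0.2737] len 0.24096632861759662 0.11095182559569744 dir [0.001 1.   ]
emp [ 0.599  -0.0006] len 0.23862262941040835 0.11136499473842354 dir [0.0141 0.9999]
fl [ 0.605  -0.2674] len 0.23923441099970374 0.10904780511925827 dir [-0.0854  0.9963]
bottle [0.4236 0.1208]
flaskA [ 0.4303 -0.0026]
flaskB [ 0.3543 -0.2812]
fit [ 0.612  -0.3376]
bit [0.6007 0.2931]
```

```bash
python3 -m jog '0 0 0 .12; 0 0 0 .24; 0 0 0 .36; 0 0 0 .48; 0 0 0 .6' 0 15
python3 -m jog '0 0 0 .12; 0 0 0 .24; 0 0 0 .36; 0 0 0 .48; 0 0 0 .519'
python3 -m jog '-3 3 0 0; -6.5 6 0 0; -10 9 0 0; -13.5 11 0 0; -17 12 0 0'
python3 -m jog '-3.5 0 0 0; -7 0 0 0; -10.5 0 0 0; -14 0 0 0; -17.5 0 0 0'
```

```text
clock: 0.52
tool_pos: [0.2727, 0.562, 0.2361]
tool_rot: [1.585, 2.712, -0.001]
wrist_force: [0.3, -0.1, 0.8]
finger_gap: 0.092
finger_force: 0.0
clock: 0.93
tool_pos: [0.2728, 0.562, 0.2362]
tool_rot: [2.229, 2.213, -0.001]
wrist_force: [1.0, 0.1, 0.1]
finger_gap: 0.0918
finger_force: 0.0
clock: 1.35
tool_pos: [0.3937, 0.3936, 0.2363]
tool_rot: [2.221, 2.221, 0.001]
wrist_force: [0.7, -0.7, -0.1]
finger_gap: 0.0922
finger_force: 0.0
clock: 1.77
tool_pos: [0.3915, 0.218, 0.2363]
tool_rot: [-2.221, -2.222, 0.001]
wrist_force: [-0.1, -0.0, 0.6]
finger_gap: 0.0922
finger_force: 0.0
```

```bash
python3 -m jog '-3.5 0 0 0; -7 0 0 0; -10.5 0 0 0; -14 0 0 0; -17.5 0 0 0'
python3 -m jog '-3.5 0 0 0; -7 0 0 0; -10.5 0 0 0; -14 0 0 0; -17.5 -1 0 0'
python3 -m jog '-3.5 -1 0 0; -7 -2 1 0; -10.5 -2.8 2 0; -14 -2.8 3 0; -14.9 -2.8 3.6 0'
python3 -m jog '0 0 0 0;0 0 0 0'
python3 - <<'E'
from h import *
o=env.get_obs(); c=shot('wrist','w1.png'); print(o['tool_pos'],o['tool_rot'],{k:c[k] for k in c if k!='color'})
def px(p):
    M=np.array(c['mount']); t=R.from_rotvec(o['tool_rot']).as_matrix().T@(np.array(p)-o['tool_pos'])
    q=M[:3,:3].T@(t-M[:3,3]); n=np.hypot(q[0],q[1]); r=c['fx']*np.arctan2(n,q[2]); return c['cx']+r*q[0]/n,c['cy']+r*q[1]/n
print(px([.354,-.2814,.09]),px([.354,-.2814,0]),px([.4258,-.1439,.07]))
E
```

```text
clock: 2.18
tool_pos: [0.3915, 0.0432, 0.2366]
tool_rot: [2.221, 2.222, 0.0]
wrist_force: [1.8, -0.2, 1.0]
finger_gap: 0.0921
finger_force: 0.0
clock: 2.6
tool_pos: [0.3827, -0.1322, 0.2368]
tool_rot: [2.221, 2.221, 0.001]
wrist_force: [1.1, -0.3, 0.4]
finger_gap: 0.0917
finger_force: 0.0
clock: 3.02
tool_pos: [0.3535, -0.2831, 0.1999]
tool_rot: [2.223, 2.218, -0.001]
wrist_force: [-0.1, 0.6, -0.3]
finger_gap: 0.0922
finger_force: 0.0
clock: 3.18
tool_pos: [0.3535, -0.2787, 0.2001]
tool_rot: [-2.222, -2.218, -0.0]
wrist_force: [-0.5, 0.1, 0.5]
finger_gap: 0.0915
finger_force: 0.0
[ 0.35353382 -0.27867068  0.20010203] [-2.22165330e+00 -2.21834800e+00 -2.14733504e-04] {'fx': 371.64829954431775, 'fy': 371.64829954431775, 'cx': 324.03469171785, 'cy': 245.26276590623297, 'mount': array([[ 2.21604073e-04, -9.68700854e-01, -2.48230953e-01,
         6.95480423e-02],
       [ 9.99999926e-01,  1.36553134e-04,  3.59846014e-04,
        -1.68050902e-03],
       [-3.14686426e-04, -2.48231015e-01,  9.68700813e-01,
        -1.47672649e-01],
       [ 0.00000000e+00,  0.00000000e+00,  0.00000000e+00,
         1.00000000e+00]])}
(np.float64(327.0907590228256), np.float64(253.85810195999147)) (np.float64(326.43556797718094), np.float64(228.50410585849224)) (np.float64(421.78627037697413), np.float64(70.45511028827619))
```

View pics/w1.png

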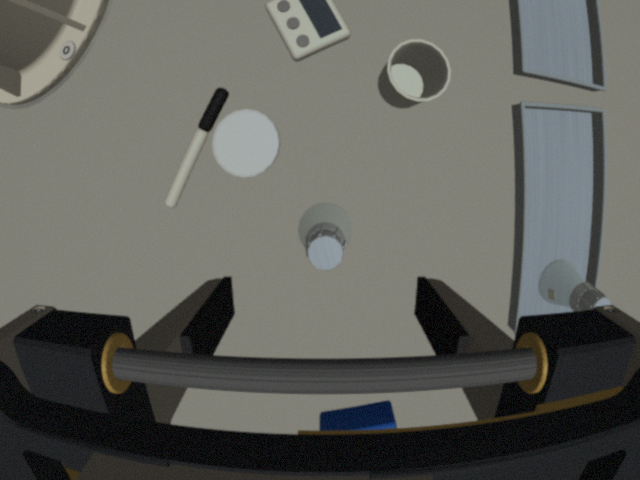

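The wrist view shows the flask top at (326,253), where my estimate predicted (327,254), so the calibration agrees within 1 mm. Next I descend and grip.

```bash
python3 -m jog '-.25 0 2.5 0; -.25 0 5.5 0; -.25 0 8.5 0; -.25 0 11 0; -.25 0 11.9 0'
python3 -m jog '0 0 0 0;0 0 0 0;0 0 0 0;0 0 0 0;0 0 0 0' 0.85 15
python3 -m jog '0 0 0 0;0 0 0 0;0 0 0 0'
python3 -m jog '0 0 -.5 0;0 0 -2 0;0 0 -4.5 0;0 0 -7.5 0;0 0 -11 0'
python3 -m jog '0 0 0 0'
```

```text
clock: 3.65
tool_pos: [0.3531, -0.2791, 0.0795]
tool_rot: [-2.217, -2.221, 0.0]
wrist_force: [-0.4, 1.5, -0.7]
finger_gap: 0.0921
finger_force: 0.0
clock: 4.07
tool_pos: [0.3548, -0.2822, 0.0828]
tool_rot: [2.22, 2.22, 0.0]
wrist_force: [-0.1, -0.2, -0.1]
finger_gap: 0.0604
finger_force: 0.0
clock: 4.32
tool_pos: [0.3541, -0.2819, 0.0819]
tool_rot: [2.221, 2.221, 0.0]
wrist_force: [-0.4, -0.9, -0.2]
finger_gap: 0.0408
finger_force: 0.0
clock: 4.73
tool_pos: [0.353, -0.281, 0.1921]
tool_rot: [-2.22, -2.219, 0.0]
wrist_force: [1.0, 0.2, -0.7]
finger_gap: 0.0262
finger_force: 15.0
clock: 4.82
tool_pos: [0.3565, -0.2838, 0.1973]
tool_rot: [2.216, 2.215, 0.001]
wrist_force: [1.7, -1.0, 0.1]
finger_gap: 0.0264
finger_force: 15.0
```

```bash
python3 -m jog '0 0 0 0;0 0 0 0'
python3 - <<'E'
from h import *
o=env.get_obs(); c=shot('side','s1.png'); print(o['tool_pos'],o['finger_gap'])
i=cv2.imread('pics/s1.png')[200:440,230:500]; cv2.imwrite('pics/s1c.png',cv2.resize(i,None,fx=2.4,fy=2.4,interpolation=cv2.INTER_CUBIC))
E
```

```text
clock: 4.98
tool_pos: [0.3537, -0.2815, 0.1912]
tool_rot: [-2.221, -2.221, 0.0]
wrist_force: [-0.6, 0.3, -0.6]
finger_gap: 0.0265
finger_force: 15.0
[ 0.3536523  -0.2814804   0.19124045] 0.026506876533735017
```

View pics/s1c.png

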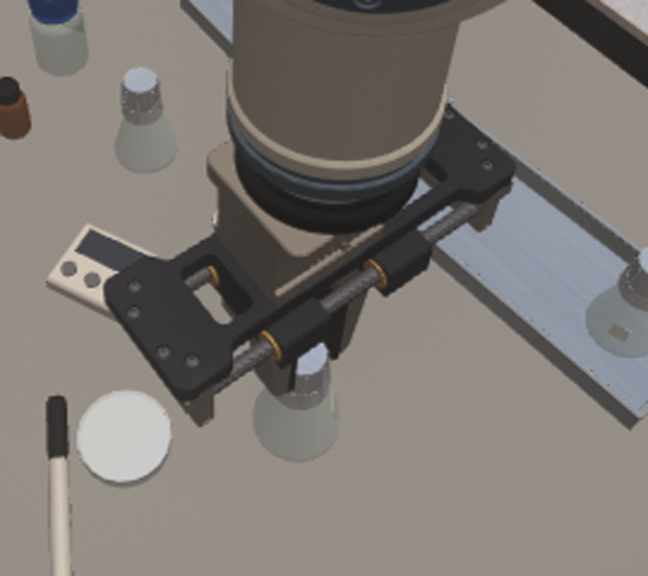

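The side crop shows the flask hanging upright in the pads, with its top at (314,358) and its lower base rim at (298,460). I'll solve for its height.

Run:
```python
import pickle,numpy as np,cv2
s=pickle.load(open('side.pkl','rb'));K=np.array([[s['fx'],0,s['cx']],[0,s['fy'],s['cy']],[0,0,1]])
a=np.linspace(0,6.28,60)
for b in(.09,.095,.1,.105,.11,.115,.12):
    x,y=.3537,-.2815
    P=np.vstack([[x,y,b+.09],np.c_[x+.0255*np.cos(a),y+.0255*np.sin(a),0*a+b]])
    p=cv2.projectPoints(P,s['rvec'],s['tvec'],K,None)[0][:,0]
    q=(p-[230,200])*2.4; print(b,q[0].round(),q[1:].max(0).round(),q[1:].min(0).round())
```

```text
0.09 [301. 352.] [336. 466.] [249. 383.]
0.095 [302. 347.] [336. 463.] [249. 379.]
0.1 [302. 343.] [337. 459.] [249. 375.]
0.105 [303. 338.] [338. 456.] [250. 372.]
0.11 [303. 334.] [339. 452.] [250. 368.]
0.115 [304. 329.] [339. 449.] [250. 364.]
0.12 [304. 324.] [340. 445.] [250. 360.]
```

Base is at about 0.099 m, so the TCP sits about 0.092 above it: the fingers closed during the lift and hold about 11 mm high on the neck. Next I carry it to the tray and lower slowly, watching the force.

```bash
python3 -m jog '.4 2 0 0;.8 5.5 0 0;1.2 9 0 0;1.6 12.5 0 0;1.95 16 0 0'
python3 -m jog '0 3 0 0;0 6 0 0;0 8 0 0;0 9 0 0;0 9 0 0'
python3 -m jog '0 0 2 0;0 0 4 0;0 0 6 0;0 0 7.5 0;0 0 8.7 0'
python3 -m jog '0 0 0 0;0 0 .1 0;0 0 .2 0;0 0 .2 0;0 0 .2 0'
python3 -m jog '0 0 .2 0;0 0 .2 0;0 0 .2 0'
```

```text
clock: 5.45
tool_pos: [0.5146, -0.2613, 0.1895]
tool_rot: [-2.219, -2.219, 0.002]
wrist_force: [-0.4, 0.0, -0.1]
finger_gap: 0.0261
finger_force: 15.0
clock: 5.87
tool_pos: [0.6048, -0.2617, 0.1894]
tool_rot: [-2.219, -2.221, 0.001]
wrist_force: [-0.6, 0.3, -0.2]
finger_gap: 0.026
finger_force: 15.0
clock: 6.28
tool_pos: [0.6018, -0.262, 0.1027]
tool_rot: [-2.22, -2.219, 0.002]
wrist_force: [2.3, 0.4, 23.2]
finger_gap: 0.0264
finger_force: 15.0
clock: 6.7
tool_pos: [0.604, -0.2623, 0.103]
tool_rot: [2.221, 2.221, 0.0]
wrist_force: [0.2, -0.3, 0.0]
finger_gap: 0.0268
finger_force: 15.0
clock: 6.95
tool_pos: [0.6045, -0.2625, 0.1014]
tool_rot: [2.22, 2.221, 0.001]
wrist_force: [-0.5, 0.1, 5.2]
finger_gap: 0.0263
finger_force: 15.0
```

Run:
```python
from h import *
o=env.get_obs(); c=shot('side','s2.png'); print(o['tool_pos'],o['finger_gap'],o['wrist_force'])
i=cv2.imread('pics/s2.png')[180:400,360:580]; cv2.imwrite('pics/s2c.png',cv2.resize(i,None,fx=2.6,fy=2.6,interpolation=cv2.INTER_CUBIC))
```

```text
[ 0.60454099 -0.26253027  0.10144448] 0.026296249517910077 [-0.4996458   0.14891524  5.1983647 ]
```

View pics/s2c.png

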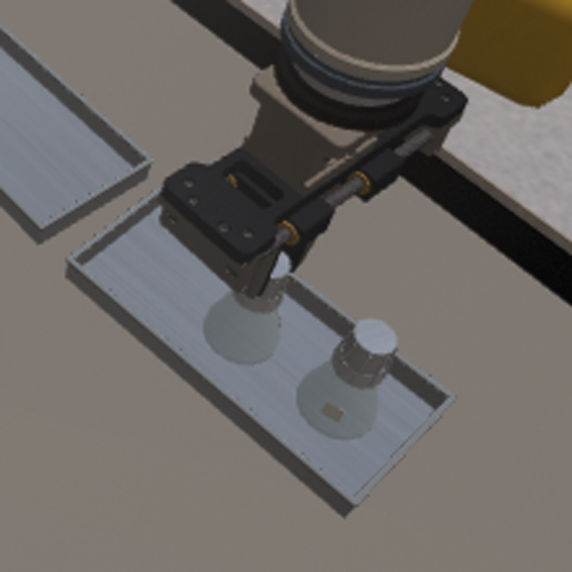

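The flask stands upright on the floor of the right tray, beside flask_in_tray. I'll release it and go for flask A.

```bash
python3 -m jog '0 0 0 0;0 0 0 0;0 0 0 0;0 0 0 0;0 0 0 0' 0
python3 -m jog '0 0 -1 0;0 0 -3 0;0 0 -6 0;0 0 -9 0;0 0 -10 0'
python3 -m jog '3.5 -2.5 0 0;7 -5 0 0;10.5 -7.5 0 0;14 -10 0 0;17.5 -12.5 0 0'
python3 -m jog '3 -2 0 0;6 -4 0 0;8 -5 0 0;8.5 -5.1 0 0;8.5 -5.1 0 0'
python3 -m jog '0 0 0 0;0 0 0 0;0 0 0 0'
```

```text
clock: 7.42
tool_pos: [0.6039, -0.2622, 0.1004]
tool_rot: [-2.221, -2.221, 0.0]
wrist_force: [-0.0, -0.2, -0.3]
finger_gap: 0.0573
finger_force: 0.0
clock: 7.83
tool_pos: [0.6059, -0.263, 0.2058]
tool_rot: [2.217, 2.217, 0.004]
wrist_force: [1.7, -0.4, 0.2]
finger_gap: 0.0902
finger_force: 0.0
clock: 8.25
tool_pos: [0.4814, -0.0915, 0.2006]
tool_rot: [2.222, 2.221, 0.0]
wrist_force: [0.5, 0.8, -0.1]
finger_gap: 0.0917
finger_force: 0.0
clock: 8.67
tool_pos: [0.4318, -0.0068, 0.201]
tool_rot: [2.218, 2.224, 0.001]
wrist_force: [0.3, 0.3, -0.3]
finger_gap: 0.0917
finger_force: 0.0
clock: 8.92
tool_pos: [0.4327, -0.0086, 0.2006]
tool_rot: [2.223, 2.22, -0.0]
wrist_force: [0.8, 0.6, 0.1]
finger_gap: 0.092
finger_force: 0.0
```

```bash
python3 -m jog '.6 -.4 1.5 0; .6 -.4 4.5 0; .6 -.4 8 0; .6 -.4 11 0; .6 -.4 11.9 0'
python3 -m jog '0 0 0 0;0 0 0 0;0 0 0 0;0 0 0 0;0 0 0 0' 0.85 15
python3 -m jog '0 0 0 0;0 0 0 0;0 0 0 0;0 0 0 0;0 0 0 0'
python3 -m jog '0 0 0 0;0 0 0 0'
python3 -m jog '0 0 -.5 0;0 0 -2 0;0 0 -4.5 0;0 0 -7.5 0;0 0 -11 0'
python3 -m jog '0 0 -1 0;0 0 -1 0;0 0 -1 0'
```

```text
clock: 9.33
tool_pos: [0.4259, -0.0024, 0.0782]
tool_rot: [-2.22, -2.218, 0.006]
wrist_force: [-2.1, 0.7, -0.2]
finger_gap: 0.0917
finger_force: 0.0
clock: 9.75
tool_pos: [0.429, -0.0018, 0.0829]
tool_rot: [2.22, 2.22, 0.003]
wrist_force: [0.6, 0.5, 0.8]
finger_gap: 0.0606
finger_force: 0.0
clock: 10.17
tool_pos: [0.4279, -0.0017, 0.0816]
tool_rot: [2.221, 2.222, 0.0]
wrist_force: [0.6, 0.0, -0.4]
finger_gap: 0.0275
finger_force: 0.1
clock: 10.33
tool_pos: [0.4279, -0.0017, 0.0816]
tool_rot: [-2.221, -2.221, 0.0]
wrist_force: [-0.0, 0.0, 0.9]
finger_gap: 0.0267
finger_force: 15.0
clock: 10.75
tool_pos: [0.4267, -0.0017, 0.1921]
tool_rot: [-2.22, -2.22, 0.003]
wrist_force: [0.2, -0.2, -0.5]
finger_gap: 0.0265
finger_force: 15.0
clock: 11.0
tool_pos: [0.4279, -0.0017, 0.2015]
tool_rot: [2.221, 2.221, 0.001]
wrist_force: [-0.4, 0.3, -1.3]
finger_gap: 0.0264
finger_force: 15.0
```

```bash
python3 -m jog '-2 2 0 0;-5 5 0 0;-8 8 0 0;-11 11 0 0;-14 13.5 0 0'
python3 -m jog '-2.5 2 0 0;-4.3 3.2 0 0;-5.1 3.6 0 0;-5.1 3.6 0 0;-5.1 3.6 0 0'
python3 -m jog '0 0 2 0;0 0 5 0;0 0 8 0;0 0 10 0;0 0 11 0'
python3 -m jog '0 0 0 0;0 0 0 0;0 0 .1 0;0 0 .2 0;0 0 .3 0'
python3 -m jog '0 0 0 0;0 0 0 0'
```

```text
clock: 11.42
tool_pos: [0.5632, -0.1428, 0.1989]
tool_rot: [-2.219, -2.22, 0.002]
wrist_force: [0.1, 0.4, -1.1]
finger_gap: 0.0267
finger_force: 15.0
clock: 11.83
tool_pos: [0.5975, -0.192, 0.1996]
tool_rot: [-2.22, -2.218, 0.002]
wrist_force: [-0.1, 1.4, -1.8]
finger_gap: 0.0265
finger_force: 15.0
clock: 12.25
tool_pos: [0.5961, -0.1905, 0.0886]
tool_rot: [-2.217, -2.219, 0.003]
wrist_force: [-0.3, -0.5, -1.7]
finger_gap: 0.0268
finger_force: 15.0
clock: 12.67
tool_pos: [0.5997, -0.1929, 0.0899]
tool_rot: [2.22, 2.22, 0.002]
wrist_force: [1.3, -0.5, -1.1]
finger_gap: 0.0263
finger_force: 15.0
clock: 12.83
tool_pos: [0.5991, -0.1928, 0.0891]
tool_rot: [2.221, 2.221, 0.001]
wrist_force: [-0.7, 0.1, 0.1]
finger_gap: 0.0268
finger_force: 15.0
```

```bash
python3 -m jog '0 0 .1 0;0 0 .2 0;0 0 .3 0;0 0 .3 0;0 0 .3 0'
python3 -m jog '0 0 .1 0;0 0 .1 0;0 0 .1 0'
```

```text
clock: 13.25
tool_pos: [0.5988, -0.1927, 0.0854]
tool_rot: [-2.221, -2.221, 0.0]
wrist_force: [-0.3, 0.3, -1.0]
finger_gap: 0.0267
finger_force: 15.0
clock: 13.5
tool_pos: [0.5991, -0.1927, 0.0847]
tool_rot: [2.221, 2.221, 0.0]
wrist_force: [0.6, -0.4, 0.7]
finger_gap: 0.027
finger_force: 15.0
```

```bash
python3 -m jog '0 0 .1 0;0 0 .1 0;0 0 .1 0'
python3 -m jog '0 0 0 0;0 0 0 0;0 0 0 0;0 0 0 0;0 0 0 0' 0
python3 -m jog '0 0 -1 0;0 0 -3 0;0 0 -6 0;0 0 -9 0;0 0 -11.5 0'
python3 -m jog '3.5 -2 0 0;7 -4 0 0;10.5 -6 0 0;14 -8 0 0;17.5 -10 0 0'
python3 -m jog '3.5 -2 0 0;7 -4 0 0;10.5 -6 0 0;13 -7.4 0 0;14.2 -7.4 0 0'
python3 -m jog '0 0 0 0;0 0 0 0;0 0 0 0'
python3 - <<'E'
from h import *
o=env.get_obs(); c=shot('wrist','w2.png')
def px(p):
    M=np.array(c['mount']); t=R.from_rotvec(o['tool_rot']).as_matrix().T@(np.array(p)-o['tool_pos'])
    q=M[:3,:3].T@(t-M[:3,3]); n=np.hypot(q[0],q[1]); r=c['fx']*np.arctan2(n,q[2]); return c['cx']+r*q[0]/n,c['cy']+r*q[1]/n
for y in(.121,.1253): print(px([.4245,y,.091]))
print([px([.3485,.2916,.07]) ,px([.599,-.193,.093])])
E
```

```text
clock: 13.75
tool_pos: [0.5993, -0.1928, 0.0845]
tool_rot: [2.221, 2.221, 0.001]
wrist_force: [-2.1, 0.6, 8.4]
finger_gap: 0.0265
finger_force: 15.0
clock: 14.17
tool_pos: [0.5988, -0.1927, 0.0834]
tool_rot: [-2.221, -2.221, 0.0]
wrist_force: [-0.5, 0.3, 0.1]
finger_gap: 0.0579
finger_force: 0.0
clock: 14.58
tool_pos: [0.5992, -0.1928, 0.2012]
tool_rot: [2.221, 2.221, 0.001]
wrist_force: [0.9, -0.2, -0.5]
finger_gap: 0.0908
finger_force: 0.0
clock: 15.0
tool_pos: [0.4978, -0.0165, 0.1993]
tool_rot: [2.222, 2.22, 0.001]
wrist_force: [0.8, -0.7, 0.4]
finger_gap: 0.092
finger_force: 0.0
clock: 15.42
tool_pos: [0.4221, 0.1265, 0.1992]
tool_rot: [-2.219, -2.223, 0.0]
wrist_force: [0.0, -0.1, 1.0]
finger_gap: 0.092
finger_force: 0.0
clock: 15.67
tool_pos: [0.4253, 0.1238, 0.199]
tool_rot: [2.221, 2.221, 0.0]
wrist_force: [-0.5, -0.4, -0.3]
finger_gap: 0.0915
finger_force: 0.0
(np.float64(325.05305076210846), np.float64(254.51792440902503))
(np.float64(325.0593775305955), np.float64(248.70489943852607))
[(np.float64(225.19125699689877), np.float64(29.97253188456716)), (np.float64(471.15901458929164), np.float64(506.78374024323546))]
```

View pics/w2.png

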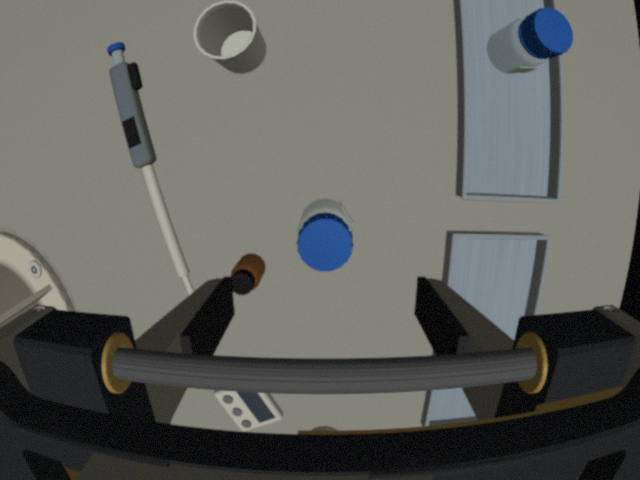

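The wrist view shows the cap near (325,243), while I predicted (325,249). I'll segment the blue to refine this, and locate the brown vial at about (245,272).

Run:
```python
from h import *
import pickle
for f in('top0','w2','side0'):
    i=cv2.imread(f'pics/{f}.png').astype(int); m=((i[:,:,0]>i[:,:,2]+70)&(i[:,:,0]>110)).astype(np.uint8)
    n,l,st,ce=cv2.connectedComponentsWithStats(m)
    print(f,[(st[k].tolist(),ce[k].round(1).tolist()) for k in range(1,n) if 150<st[k][4]<4000])
c=pickle.load(open('top.pkl','rb')); print(ray_plane(c,145+446/3,155+470/3,.04))
```

```text
top0 [([557, 13, 83, 52, 2176], [590.8, 40.4]), ([124, 22, 54, 51, 2141], [150.2, 46.9]), ([177, 185, 18, 18, 256], [185.5, 193.2]), ([259, 266, 19, 20, 278], [268.3, 275.4])]
w2 [([535, 8, 37, 45, 1244], [553.0, 29.7]), ([298, 219, 54, 52, 2202], [324.8, 244.3])]
side0 [([342, 33, 45, 20, 706], [364.2, 42.3]), ([242, 187, 19, 13, 198], [250.7, 193.0])]
[0.3526863  0.08029607 0.04      ]
```

```bash
python3 -m jog '.4 0 1.5 0; .4 0 4.5 0; .4 0 8 0; .4 0 10.5 0; .4 0 11.2 0'
python3 -m jog '0 0 0 0;0 0 0 0;0 0 0 0;0 0 0 0;0 0 0 0' 0.85 20
python3 -m jog '0 0 0 0;0 0 0 0;0 0 0 0;0 0 0 0;0 0 0 0'
python3 -m jog '0 0 -.5 0;0 0 -2 0;0 0 -4.5 0;0 0 -7.5 0;0 0 -11 0'
python3 -m jog '0 0 -1 0;0 0 -1 0;0 0 -1 0'
```

```text
clock: 16.13
tool_pos: [0.4231, 0.1266, 0.0835]
tool_rot: [-2.222, -2.218, 0.007]
wrist_force: [-1.5, -0.5, -0.1]
finger_gap: 0.0921
finger_force: 0.0
clock: 16.55
tool_pos: [0.4259, 0.1285, 0.0878]
tool_rot: [2.221, 2.221, 0.003]
wrist_force: [0.5, -0.1, -0.3]
finger_gap: 0.0607
finger_force: 0.0
clock: 16.97
tool_pos: [0.4252, 0.1284, 0.0868]
tool_rot: [2.221, 2.221, 0.001]
wrist_force: [-0.5, -0.2, 3.7]
finger_gap: 0.0396
finger_force: 20.0
clock: 17.38
tool_pos: [0.4236, 0.1279, 0.1969]
tool_rot: [-2.22, -2.22, 0.005]
wrist_force: [0.4, -0.5, -1.2]
finger_gap: 0.0397
finger_force: 20.0
clock: 17.63
tool_pos: [0.4247, 0.1282, 0.2063]
tool_rot: [2.221, 2.221, 0.001]
wrist_force: [-0.4, -1.0, -0.9]
finger_gap: 0.0397
finger_force: 20.0
```

```bash
python3 -m jog '1 2 0 0;2.5 5 0 0;4 8 0 0;5.5 11 0 0;7 14 0 0'
python3 -m jog '1 2.5 0 0;1.5 4 0 0;1.5 4.2 0 0;1.5 4.2 0 0;1.5 4.2 0 0'
python3 -m jog '0 0 2 0;0 0 5 0;0 0 8 0;0 0 10 0;0 0 11 0'
python3 -m jog '0 0 0 0;0 0 0 0;0 0 .1 0;0 0 .2 0;0 0 .3 0'
python3 -m jog '0 0 0 0;0 0 0 0'
```

```text
clock: 18.05
tool_pos: [0.5649, 0.1985, 0.2035]
tool_rot: [-2.22, -2.22, 0.006]
wrist_force: [0.7, 0.1, -0.8]
finger_gap: 0.0395
finger_force: 20.0
clock: 18.47
tool_pos: [0.6052, 0.2126, 0.2046]
tool_rot: [-2.22, -2.22, 0.005]
wrist_force: [-0.7, -0.3, -1.6]
finger_gap: 0.0397
finger_force: 20.0
clock: 18.88
tool_pos: [0.6038, 0.2121, 0.0935]
tool_rot: [-2.22, -2.22, 0.007]
wrist_force: [-0.1, -0.2, -0.9]
finger_gap: 0.0397
finger_force: 20.0
clock: 19.3
tool_pos: [0.6077, 0.2136, 0.095]
tool_rot: [2.221, 2.221, 0.003]
wrist_force: [0.4, -0.1, -1.7]
finger_gap: 0.0399
finger_force: 20.0
clock: 19.47
tool_pos: [0.6071, 0.2134, 0.0941]
tool_rot: [2.221, 2.221, 0.001]
wrist_force: [-0.1, 0.1, -0.7]
finger_gap: 0.0395
finger_force: 20.0
```

```bash
python3 -m jog '0 0 .1 0;0 0 .2 0;0 0 .3 0;0 0 .3 0;0 0 .3 0'
python3 -m jog '0 0 .1 0;0 0 .1 0;0 0 .1 0;0 0 .1 0'
```

```text
clock: 19.88
tool_pos: [0.6068, 0.2132, 0.0904]
tool_rot: [-2.221, -2.221, 0.001]
wrist_force: [0.6, 0.1, -0.8]
finger_gap: 0.0397
finger_force: 20.0
clock: 20.22
tool_pos: [0.6071, 0.2134, 0.0899]
tool_rot: [2.221, 2.221, 0.001]
wrist_force: [-1.7, 0.6, 3.4]
finger_gap: 0.0396
finger_force: 20.0
```

Contact at 3.4 N. I'll release and go to the left beaker.

```bash
python3 -m jog '0 0 0 0;0 0 0 0;0 0 0 0;0 0 0 0;0 0 0 0' 0
python3 -m jog '0 0 -1 0;0 0 -3 0;0 0 -6 0;0 0 -9 0;0 0 -11 0'
python3 -m jog '1 -3 0 0;2 -6 0 0;3 -9.5 0 0;4 -13 0 0;5 -16.5 0 0'
python3 -m jog '1 -3 0 0;2 -6 0 0;2.8 -8.5 0 0;2.8 -9.4 0 0;2.8 -9.4 0 0'
python3 -m jog '0 0 0 0;0 0 0 0;0 0 0 0'
python3 - <<'E'
from h import *
o=env.get_obs(); c=shot('wrist','w3.png')
def px(p):
    M=np.array(c['mount']); t=R.from_rotvec(o['tool_rot']).as_matrix().T@(np.array(p)-o['tool_pos'])
    q=M[:3,:3].T@(t-M[:3,3]); n=np.hypot(q[0],q[1]); r=c['fx']*np.arctan2(n,q[2]); return c['cx']+r*q[0]/n,c['cy']+r*q[1]/n
print(px([.3485,.2916,.07]))
E
```

```text
clock: 20.63
tool_pos: [0.6069, 0.2133, 0.0895]
tool_rot: [-2.221, -2.221, 0.0]
wrist_force: [-1.0, 0.1, -0.3]
finger_gap: 0.0708
finger_force: 0.0
clock: 21.05
tool_pos: [0.6078, 0.2136, 0.2032]
tool_rot: [2.221, 2.221, 0.004]
wrist_force: [1.3, 0.2, 0.1]
finger_gap: 0.0919
finger_force: 0.0
clock: 21.47
tool_pos: [0.4405, 0.2634, 0.2003]
tool_rot: [2.222, 2.221, 0.001]
wrist_force: [0.5, 0.9, -0.5]
finger_gap: 0.0921
finger_force: 0.0
clock: 21.88
tool_pos: [0.3464, 0.2914, 0.2002]
tool_rot: [-2.219, -2.224, -0.0]
wrist_force: [-0.6, -0.5, -0.0]
finger_gap: 0.092
finger_force: 0.0
clock: 22.13
tool_pos: [0.3492, 0.2912, 0.1998]
tool_rot: [2.222, 2.22, 0.001]
wrist_force: [-0.9, -0.6, 0.6]
finger_gap: 0.0918
finger_force: 0.0
(np.float64(325.0177432946091), np.float64(242.8415106309118))
```

View pics/w3.png

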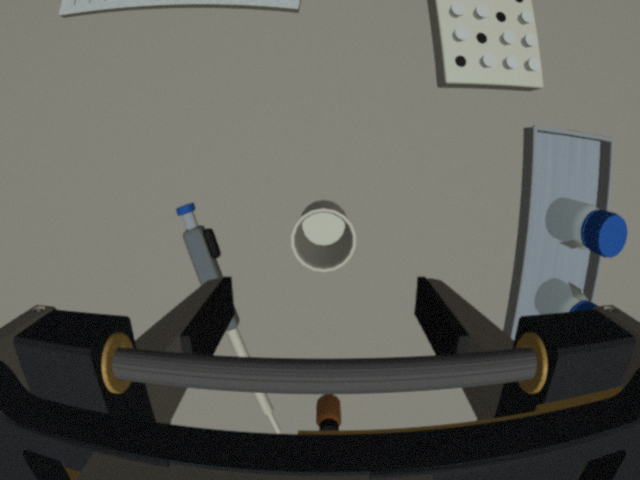

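The wrist view shows the beaker rim centred at (323,239), about 2 mm toward +y, with the pipette clear of the fingers and the bottle upright in its tray at (570,295). Descending to grip.

```bash
python3 -m jog '.2 0 2.5 0; .2 0 6 0; .2 0 9.5 0; .2 0 12.5 0; .2 0 14 0'
python3 -m jog '0 0 .7 0;0 0 .7 0;0 0 .7 0;0 0 .7 0;0 0 .7 0' 0.7 10
python3 -m jog '0 0 0 0;0 0 0 0;0 0 0 0;0 0 0 0;0 0 0 0'
python3 -m jog '0 0 -.5 0;0 0 -2 0;0 0 -4.5 0;0 0 -7.5 0;0 0 -11 0'
python3 -m jog '0 0 -3 0;0 0 -3 0;0 0 -3 0'
```

```text
clock: 22.6
tool_pos: [0.3473, 0.2918, 0.0564]
tool_rot: [-2.222, -2.22, 0.006]
wrist_force: [-0.5, -0.5, -0.2]
finger_gap: 0.0919
finger_force: 0.0
clock: 23.02
tool_pos: [0.3488, 0.2939, 0.0538]
tool_rot: [2.221, 2.221, 0.004]
wrist_force: [0.7, -0.2, -0.2]
finger_gap: 0.0604
finger_force: 0.0
clock: 23.43
tool_pos: [0.3485, 0.2937, 0.0533]
tool_rot: [2.221, 2.221, 0.002]
wrist_force: [0.4, -1.3, 7.2]
finger_gap: 0.0491
finger_force: 10.0
clock: 23.85
tool_pos: [0.3469, 0.2925, 0.1631]
tool_rot: [-2.221, -2.221, 0.004]
wrist_force: [0.2, 0.1, 0.5]
finger_gap: 0.0487
finger_force: 10.0
clock: 24.1
tool_pos: [0.3487, 0.294, 0.1943]
tool_rot: [2.221, 2.221, 0.006]
wrist_force: [0.1, 0.2, -1.0]
finger_gap: 0.0484
finger_force: 10.0
```

```bash
python3 -m jog '-1.5 1.5 0 0;-4 4 0 0;-6.5 6.5 0 0;-9 9 0 0;-11.5 11.5 0 0'
python3 -m jog '-2.5 2.5 0 0;-5 5 0 0;-7.5 7.5 0 0;-10 10.5 0 0;-12.4 13 0 0'
python3 -m jog '0 .6 1 0;0 .6 4 0;0 .6 7 0;0 .6 10 0;0 .6 12 0'
python3 -m jog '0 0 .7 0;0 0 1 0;0 0 1 0;0 0 1 0;0 0 1 0'
python3 -m jog '0 0 0 0;0 0 0 0'
```

```text
clock: 24.52
tool_pos: [0.4628, 0.1766, 0.191]
tool_rot: [-2.22, -2.221, 0.004]
wrist_force: [0.1, -0.0, 0.5]
finger_gap: 0.0487
finger_force: 10.0
clock: 24.93
tool_pos: [0.5934, 0.0525, 0.1906]
tool_rot: [-2.221, -2.22, 0.003]
wrist_force: [0.2, 0.6, -0.5]
finger_gap: 0.0488
finger_force: 10.0
clock: 25.35
tool_pos: [0.5958, 0.0543, 0.068]
tool_rot: [-2.219, -2.219, 0.007]
wrist_force: [0.5, -0.2, -0.6]
finger_gap: 0.0486
finger_force: 10.0
clock: 25.77
tool_pos: [0.5998, 0.0545, 0.0639]
tool_rot: [2.22, 2.221, 0.003]
wrist_force: [0.7, -0.7, -1.0]
finger_gap: 0.0489
finger_force: 10.0
clock: 25.93
tool_pos: [0.5995, 0.0544, 0.0636]
tool_rot: [2.221, 2.221, 0.002]
wrist_force: [-0.3, 0.9, -0.7]
finger_gap: 0.0489
finger_force: 10.0
```

```bash
python3 -m jog '0 0 .2 0;0 0 .4 0;0 0 .5 0;0 0 .6 0;0 0 .6 0'
python3 -m jog '0 0 .1 0;0 0 .1 0;0 0 .1 0;0 0 .1 0'
```

```text
clock: 26.35
tool_pos: [0.5989, 0.0542, 0.0566]
tool_rot: [-2.221, -2.221, 0.0]
wrist_force: [-0.6, -0.0, 0.4]
finger_gap: 0.0483
finger_force: 10.0
clock: 26.68
tool_pos: [0.5989, 0.0543, 0.0562]
tool_rot: [-2.221, -2.221, 0.0]
wrist_force: [-2.8, -0.6, 8.4]
finger_gap: 0.0487
finger_force: 10.0
```

```bash
python3 -m jog '0 0 0 0;0 0 0 0;0 0 0 0;0 0 0 0;0 0 0 0' 0
python3 -m jog '0 0 -1 0;0 0 -3.5 0;0 0 -7 0;0 0 -10.5 0;0 0 -14 0'
python3 -m jog '-2.5 -2 0 0;-5.5 -4.5 0 0;-8.5 -7 0 0;-11.5 -9.5 0 0;-14 -12 0 0'
python3 -m jog '-2.5 -2 0 0;-4.5 -4 0 0;-5.8 -5.3 0 0;-5.8 -5.3 0 0;-5.8 -5.3 0 0'
python3 -m jog '0 0 0 0;0 0 0 0;0 0 0 0'
python3 - <<'E'
from h import *
o=env.get_obs(); c=shot('wrist','w4.png')
def px(p):
    M=np.array(c['mount']); t=R.from_rotvec(o['tool_rot']).as_matrix().T@(np.array(p)-o['tool_pos'])
    q=M[:3,:3].T@(t-M[:3,3]); n=np.hypot(q[0],q[1]); r=c['fx']*np.arctan2(n,q[2]); return c['cx']+r*q[0]/n,c['cy']+r*q[1]/n
print(px([.4258,-.1439,.07]))
E
```

```text
clock: 27.1
tool_pos: [0.5989, 0.0543, 0.0554]
tool_rot: [-2.221, -2.221, 0.0]
wrist_force: [0.4, -0.5, 0.3]
finger_gap: 0.0802
finger_force: 0.0
clock: 27.52
tool_pos: [0.5986, 0.0542, 0.1977]
tool_rot: [-2.221, -2.221, 0.0]
wrist_force: [1.0, 0.4, -0.4]
finger_gap: 0.0919
finger_force: 0.0
clock: 27.93
tool_pos: [0.4777, -0.087, 0.1964]
tool_rot: [2.22, 2.221, 0.0]
wrist_force: [-0.5, -1.2, 0.5]
finger_gap: 0.0914
finger_force: 0.0
clock: 28.35
tool_pos: [0.4259, -0.1441, 0.1963]
tool_rot: [2.223, 2.218, 0.001]
wrist_force: [0.2, 0.9, 0.4]
finger_gap: 0.0916
finger_force: 0.0
clock: 28.6
tool_pos: [0.4267, -0.1431, 0.1957]
tool_rot: [2.22, 2.223, 0.0]
wrist_force: [-0.2, -0.9, -0.5]
finger_gap: 0.0921
finger_force: 0.0
(np.float64(324.9138872905897), np.float64(245.73166019504205))
```

View pics/w4.png

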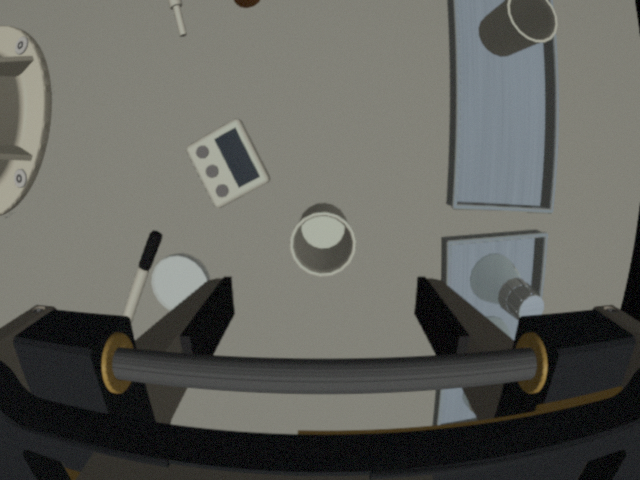

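The beaker rim is centred at (323,243), about where predicted, and the first beaker stands upright in the empty tray at (520,25). Descending.

```bash
python3 -m jog '.1 -.1 2.5 0; .1 -.1 6 0; .1 -.1 9.5 0; .1 -.1 12.2 0; .1 -.1 13.6 0'
python3 -m jog '0 0 .6 0;0 0 .6 0;0 0 .6 0;0 0 .6 0;0 0 .6 0' 0.7 10
python3 -m jog '0 0 0 0;0 0 0 0;0 0 0 0;0 0 0 0;0 0 0 0'
python3 -m jog '0 0 -.5 0;0 0 -2 0;0 0 -4.5 0;0 0 -7.5 0;0 0 -11 0'
python3 -m jog '0 0 -3 0;0 0 -3 0;0 0 -3 0'
```

```text
clock: 29.07
tool_pos: [0.4236, -0.1417, 0.0567]
tool_rot: [-2.218, -2.22, 0.003]
wrist_force: [-0.7, 0.1, 0.6]
finger_gap: 0.092
finger_force: 0.0
clock: 29.48
tool_pos: [0.4259, -0.1429, 0.0547]
tool_rot: [2.22, 2.22, 0.002]
wrist_force: [-0.1, 0.1, 0.1]
finger_gap: 0.0605
finger_force: 0.0
clock: 29.9
tool_pos: [0.4255, -0.1429, 0.0543]
tool_rot: [2.221, 2.22, 0.001]
wrist_force: [-0.3, 1.0, 7.3]
finger_gap: 0.0488
finger_force: 10.0
clock: 30.32
tool_pos: [0.4237, -0.1424, 0.1642]
tool_rot: [-2.22, -2.22, 0.002]
wrist_force: [0.4, -0.2, 0.0]
finger_gap: 0.0494
finger_force: 10.0
clock: 30.57
tool_pos: [0.4259, -0.143, 0.1953]
tool_rot: [2.219, 2.219, 0.003]
wrist_force: [0.3, 0.0, -1.0]
finger_gap: 0.0499
finger_force: 10.0
```

```bash
python3 -m jog '1 1.5 0 0;2.5 4.5 0 0;4 7.5 0 0;6 10.5 0 0;8 13.5 0 0'
python3 -m jog '1 2 0 0;1.8 3.2 0 0;1.8 3.8 0 0;1.8 3.8 0 0;1.8 3.8 0 0'
python3 -m jog '0 0 2 0;0 0 5 0;0 0 8 0;0 0 11 0;0 0 12.5 0'
python3 -m jog '0 0 .3 0;0 0 .3 0;0 0 .5 0;0 0 .7 0;0 0 .7 0'
python3 -m jog '0 0 0 0;0 0 0 0'
```

```text
clock: 30.98
tool_pos: [0.5601, -0.0618, 0.1918]
tool_rot: [-2.221, -2.219, 0.003]
wrist_force: [0.3, -1.4, 0.3]
finger_gap: 0.0496
finger_force: 10.0
clock: 31.4
tool_pos: [0.5966, -0.0453, 0.1927]
tool_rot: [-2.221, -2.22, 0.003]
wrist_force: [0.5, 0.0, -0.8]
finger_gap: 0.0498
finger_force: 10.0
clock: 31.82
tool_pos: [0.5946, -0.0457, 0.0656]
tool_rot: [-2.221, -2.218, 0.005]
wrist_force: [0.1, 0.2, 1.0]
finger_gap: 0.0495
finger_force: 10.0
clock: 32.23
tool_pos: [0.5985, -0.045, 0.0627]
tool_rot: [2.221, 2.22, 0.002]
wrist_force: [0.4, 0.2, 0.2]
finger_gap: 0.0496
finger_force: 10.0
clock: 32.4
tool_pos: [0.5983, -0.0447, 0.0623]
tool_rot: [2.221, 2.221, 0.001]
wrist_force: [0.2, 0.8, 0.6]
finger_gap: 0.0493
finger_force: 10.0
```

```bash
python3 -m jog '0 0 .1 0;0 0 .2 0;0 0 .2 0;0 0 .2 0'
python3 -m jog '0 0 .1 0;0 0 .2 0;0 0 .2 0;0 0 .2 0'
```

```text
clock: 32.73
tool_pos: [0.5978, -0.0447, 0.0595]
tool_rot: [-2.221, -2.221, 0.0]
wrist_force: [0.2, -0.7, -0.1]
finger_gap: 0.0499
finger_force: 10.0
clock: 33.07
tool_pos: [0.598, -0.0447, 0.0575]
tool_rot: [2.221, 2.221, 0.0]
wrist_force: [-0.2, 0.0, 0.8]
finger_gap: 0.0498
finger_force: 10.0
```

```bash
python3 -m jog '0 0 .1 0;0 0 .1 0;0 0 .1 0;0 0 .1 0'
python3 - <<'E'
from h import *
shot('side','s3.png')
i=cv2.imread('pics/s3.png')[150:300,270:440]; cv2.imwrite('pics/s3c.png',cv2.resize(i,None,fx=3.5,fy=3.5,interpolation=cv2.INTER_CUBIC))
E
```

```text
clock: 33.4
tool_pos: [0.5981, -0.0447, 0.0573]
tool_rot: [2.221, 2.221, 0.0]
wrist_force: [-2.7, 1.4, 8.4]
finger_gap: 0.0496
finger_force: 10.0
```

View pics/s3c.png

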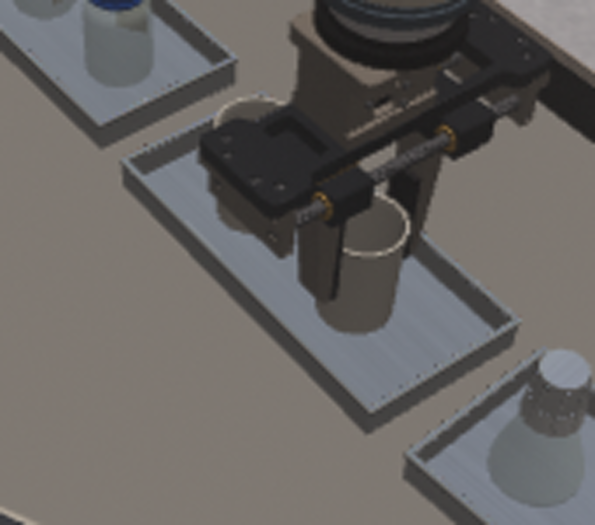

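The beaker stands upright on the tray floor at about (358,270), with 8 N contact. I'll release, lift clear, back off and take a final look.

```bash
python3 -m jog '0 0 0 0;0 0 0 0;0 0 0 0;0 0 0 0;0 0 0 0' 0
python3 -m jog '0 0 -1 0;0 0 -3.5 0;0 0 -7 0;0 0 -10.5 0;0 0 -14 0'
python3 -m jog '0 -3 -1 0;0 -6 -2 0;0 -9.5 -2 0;0 -13 -2 0;0 -16.5 -2 0'
python3 -m jog '0 -2 0 0;0 -4 0 0;0 -5 0 0;0 -5 0 0;0 -5 0 0'
python3 -m jog '0 0 0 0;0 0 0 0;0 0 0 0;0 0 0 0;0 0 0 0'
python3 - <<'E'
from h import *
shot('top','top9.png'); shot('side','side9.png')
a=cv2.imread('pics/top9.png')[150:350,130:530];b=cv2.imread('pics/side9.png')[90:390,160:560]
cv2.imwrite('pics/fin.png',cv2.resize(np.vstack([a,b]),None,fx=1.2,fy=1.2,interpolation=cv2.INTER_CUBIC))
E
```

```text
clock: 33.87
tool_pos: [0.5979, -0.0447, 0.0564]
tool_rot: [-2.221, -2.221, 0.0]
wrist_force: [-1.0, 0.0, -0.2]
finger_gap: 0.0806
finger_force: 0.0
clock: 34.28
tool_pos: [0.5975, -0.0447, 0.1986]
tool_rot: [-2.221, -2.221, 0.0]
wrist_force: [0.8, 0.4, 0.5]
finger_gap: 0.092
finger_force: 0.0
clock: 34.7
tool_pos: [0.4314, -0.0447, 0.2173]
tool_rot: [2.221, 2.221, 0.001]
wrist_force: [0.6, 0.8, 0.1]
finger_gap: 0.0922
finger_force: 0.0
clock: 35.12
tool_pos: [0.3838, -0.0448, 0.2173]
tool_rot: [2.221, 2.22, 0.002]
wrist_force: [0.8, -0.5, 0.5]
finger_gap: 0.0922
finger_force: 0.0
clock: 35.53
tool_pos: [0.3832, -0.0447, 0.2164]
tool_rot: [-2.221, -2.221, 0.0]
wrist_force: [0.5, -1.3, 0.5]
finger_gap: 0.0919
finger_force: 0.0
```

View pics/fin.png

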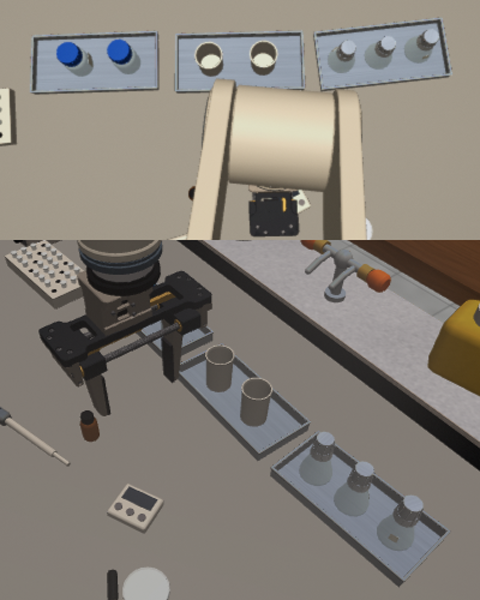

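All pieces stand upright in the right trays: two bottles, two beakers, three flasks. The arm is clear of everything.

```bash
python3 -c "
from cell import env
print(env.close_job())"
```

```text
the job is handed in; nothing more can be done
None
```

The job is handed in at about 36 s on the clock: both flasks, the bottle and both beakers stand upright in their right trays and nothing was knocked over, though flask_1 or flask_2 (the first piece moved) met the tray floor with a brief 23 N reading.

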